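# Pack the marquetry finishing case and close it

## Task

Pack the open wooden case: lay the cork sanding block squarely on the green felt and the black sanding block squarely on the red felt, each lengthwise along its felt, stand the brass weight upright on the case floor midway between the two felts, and lay the dark inlaid tile flat and square on top of the cork block. Then, with nothing standing above the rim, swing the lid fully shut. Leave the glue bottle and the tape dispenser where they are.

Things in the scene. Friction and masses are not known exactly. Their poses are not given: they have to be found in the camera images.
- case: Walnut case fixed to the bench, 156 (x) x 266 (y) x 62 mm high outside, walls and floor 8 mm, open on top. Origin: centre of its underside, on the bench. x points to the hinged back (away from the robot, turned up to 15 degrees), y along the hinge, z up. Felts on its floor at x = 0, y = +75 and -75 mm (either way round); the brass weight goes between, on the bare floor at x = y = 0.
- lid (a joint): Lid, rad: 0 shut, 1.75 open; starts at 1.45 to 1.75, its edge 230 mm above the bench. Panel 156 (hinge to free edge) x 266 x 8 mm, brass tab 12 mm out from the free edge. Axis along case y at case x = 78, z = 62.5 mm; at angle q the inner face runs along (-cos q, 0, sin q), outer face 8 mm off it. Stiff (0.3 N m): stays at any angle; 2 to 5 N at the free edge from behind pushes it shut.
- green_felt: Green felt pad, 84 (x) x 52 (y) x 3 mm, fixed on the case floor, parallel to the case. Origin: centre of its underside. Place of the cork block.
- red_felt: Red felt pad, 84 (x) x 52 (y) x 3 mm, fixed on the case floor, parallel to the case. Origin: centre of its underside. Place of the black block.
- cork_block: Cork sanding block, light tan, speckled, 68 (x) x 42 (y) x 26 mm high, loose on the bench, 50 g. Origin: centre of its underside; x lengthwise, z up.
- black_block: Black rubber sanding block with two thin grey stripes on top, 66 (x) x 40 (y) x 32 mm high, loose, about 0.12 kg. Origin: centre of its underside; x lengthwise, z up.
- brass_weight: Round brass weight standing upright, 40 mm diameter and straight-sided to 30 mm, then a small low knob (22 mm across) up to 42 mm, loose, about 0.32 kg. Origin: centre of its underside; z up.
- tile: Dark walnut sample tile with a pale inlaid border and a brass-coloured diamond, 62 (x) x 40 (y) x 10 mm thick, lying flat, loose, 30 g. Origin: centre of its underside; x lengthwise, z up.
- glue_bottle: Yellow plastic glue bottle with a red cap, 56 mm diameter, 140 mm tall, standing loose at the far left or far right of the bench. Bystander. Origin: centre of its underside.
- tape_dispenser: Dark blue desk tape dispenser with a roll of green tape, 66 (x) x 170 (y) x about 118 mm high, loose, 0.9 kg, at the far left or far right. Bystander. Origin: centre of its underside.
There are look-alikes about, which are no part of the job. Of the things shaped like the brass_weight, the brass one is meant.

How it is judged (in metres and radians):
On the way, in this order (a step that is already met when the one before it is completed fails the run):
1. all four things are in their places in the case while the lid is still open (horizontal distance between cork_block and green_felt below 0.014 m and angle between the x axis of cork_block and the x axis of green_felt, either way round below 0.26 rad and angle between each of cork_block, black_block, tile, brass_weight's own z axis and vertical below 0.1 rad and z of cork_block in the frame of green_felt between 0 and 0.008 m and horizontal distance between black_block and red_felt below 0.014 m and angle between the x axis of black_block and the x axis of red_felt, either way round below 0.26 rad and z of black_block in the frame of red_felt between 0 and 0.008 m and horizontal distance between tile and cork_block below 0.012 m and angle between the x axis of tile and the x axis of cork_block, either way round below 0.26 rad and z of tile in the frame of cork_block between 0.022 and 0.031 m and horizontal distance between brass_weight and case below 0.015 m and z of brass_weight in the frame of case between 0.004 and 0.013 m and value of joint lid above 0.8 rad), for 0.2 s.
2. the lid is shut (value of joint lid below 0.04 rad), for 0.2 s.
At the end, for the whole second after the job is handed in: Lid shut (under 0.04 rad); cork on green felt, black block on red felt (14 mm, 15 degrees, flat); brass weight upright on the floor within 15 mm of the case centre; tile flat on the cork (12 mm, 15 degrees); all released and at rest (horizontal distance between cork_block and green_felt below 0.014 m and angle between the x axis of cork_block and the x axis of green_felt, either way round below 0.26 rad and angle between each of cork_block, black_block, tile, brass_weight's own z axis and vertical below 0.1 rad and z of cork_block in the frame of green_felt between 0 and 0.008 m and horizontal distance between black_block and red_felt below 0.014 m and angle between the x axis of black_block and the x axis of red_felt, either way round below 0.26 rad and z of black_block in the frame of red_felt between 0 and 0.008 m and horizontal distance between tile and cork_block below 0.012 m and angle between the x axis of tile and the x axis of cork_block, either way round below 0.26 rad and z of tile in the frame of cork_block between 0.022 and 0.031 m and horizontal distance between brass_weight and case below 0.015 m and z of brass_weight in the frame of case between 0.004 and 0.013 m and value of joint lid below 0.04 rad and linear speed of each of cork_block, black_block, brass_weight, tile below 0.02 m/s); the robot touches nothing.
It fails at once if the glue bottle is moved more than 30 mm or tipped (distance of glue_bottle from where it was at the start of the episode above 0.03 m or angle between glue_bottle's own z axis and vertical above 0.3 rad).
It fails at once if the tape dispenser is moved more than 30 mm (distance of tape_dispenser from where it was at the start of the episode above 0.03 m).
It also fails if it takes over 128 s, if anything falls off the work surface, if the arm or the gripper's body presses on something with over 40 N, if the wrist force passes 120 N, or if a joint passes its speed limit or range.

## Robot

A 6-joint arm with a two-finger parallel gripper is mounted at the origin on the work surface. World frame = base frame: x ahead of the robot, y to its left, z up, the work surface at z = 0. Lengths are in m, angles in degrees, forces in N, time in s.
With the tool pointing down it reaches from about 0.425 to 0.925 m from the base axis. Payload 12.5 kg.
Tool frame: the origin (TCP) lies at the very end of the fingers, on their centre line; the grasp point (between the pads) lies 19 mm behind it (ctrl.grasp_offset is the z of the grasp point in the tool frame, in m); z points along the fingers, y is the line along which they close (so a half turn about z gives the same grasp; the last joint's range is limited). The gripper opens to 85 mm and grips with 20 to 120 N. Pads are 22 mm wide; open, the fingers measure 114 mm over their backs; the gripper's body (76 mm by 85 mm) begins 54 mm behind the grasp point. The pads swing forward as they close: fully open they stand 13 mm farther back than shut.
Start: joints at [-6.05, 28.126, 89.318, -0, 62.55, -6.05], TCP at [0.625, 0, 0.231] pointing down, gripper open.
Joint ranges: [-177.58, 177.58], [-47.91, 125.51], [2.72, 160], [-65.01, 245.01], [3.68, 167.84], [-153.87, 153.87]. Speed limits (degrees/s): [127.2, 127.2, 159.86, 180, 180, 180].

## Interface

Orientations are given as a 3x3 rotation matrix whose columns are the frame's x, y, z axes.
In Python, from rig import ctrl gives the robot as it stands. The module is installed in compiled form; this text tells all that it offers.
- The arm moves only by the tool jog_arm, never from a script. Its arguments are lists of equal length, an entry for each row: "travel": the shift along the tool's x, y, z as a fraction of full scale, a list of three; "angular": the turn, a rotation vector about the tool's x, y, z as a fraction of full scale, a list of three. A call has 1 to 8 rows; each row shifts and turns the commanded pose from where the row before left it, along the tool's axes as they then stand; what a row does not reach is not made up. Full scale, the value 1, is 0.04 m for a shift and 0.08 rad for a turn. A row lasts 1/8 s, in which the tool goes at most 62.5 mm and 10.7 degrees, less where a joint would pass 70% of its speed; a pose out of reach is approached as far as the arm can. A call with a number of a shift or a turn outside -1 to 1 is refused whole. A call with a gripper value outside its range is refused whole. "fingers" is the opening, from 0 (shut) to 1 (fully open), set as the call begins (left out, the last holds). The fingers move at their own pace and stop on an object; the grip force is fixed at half the most. Time passes only in rows, so rows that do not move let the fingers close. It gives the time, the measured TCP pose, the force, the opening and the grip force at its end, in the units of the state.
- ctrl.read_state(): the state, without advancing time (a new reading comes with each control period).
- ctrl.camera(name): name is "scene" or "side" or "wrist"; returns the picture (384x512x3 uint8, red, green, blue); there is no depth.
- ctrl.camera_params(name): a dict with "fov_y" (degrees; the focal length in pixels is half the picture's height over the tangent of half this angle, whatever the lens; pixels are square), "cx", "cy" (the principal point, pixels), "eye" and "rotation" of the camera in the world; the wrist camera has in their place "tool_from_camera" (4x4, takes a point from camera to tool coordinates, whose origin is the TCP and whose axes are the flange's). Camera axes: x right, y up, looking along -z (the intrinsics and any distortion apply to the point x, -y, -z); pixel columns grow to the right and rows downward; lengths in m; the calibration is good to about 2 mm. A picture is of the moment at which its call begins: read the wrist's pose just before it. camera_params takes no time and is no camera call.
- ctrl.finish_job(): hands the job in; it is judged then, once.
The state is a dict: "time_s": time; "q": joint angles; "joint_vel": joint speeds; "joint_torque": joint torques, N m; "tool_pos": TCP position; "ee_rot": TCP orientation; "ft_force": force on the tool from outside, world axes, zero at the start; "ft_torque": the same for the moment, N m; "width": finger opening in m; "gripper_force": force on a finger pad.
Only numpy, scipy, OpenCV 4.12 (cv2) and the standard library are available. Lean on these libraries where they do the work, as an engineer would, in place of code of your own. Each camera call takes 0.05 s, during which the arm holds its last target. There are 200 camera calls.

## Working session

There is one attempt and no reset: what is moved stays moved. The work goes in short steps, Python scripts to look and compute and a tool call to move; the robot and the scene stay as the last step left them, time stands still between calls to the robot, and variables do not carry over. Pictures are saved under pics/ and viewed, at most 14 in all, crops included, and the job is handed in when it is done.

Besides the shell and the picture viewer there is one more tool, called after "Request:" by a JSON object that holds its "name" and its "arguments", one argument or row to a line. jog_arm: Moves the arm, as the interface text tells. Its arguments: {"type":"object","properties":{"travel":{"type":"array","items":{"type":"array","items":{"type":"number","minimum":-1,"maximum":1}}},"angular":{"type":"array","items":{"type":"array","items":{"type":"number","minimum":-1,"maximum":1}}},"fingers":{"type":"number"}},"required":["travel","angular"]}

```bash
mkdir -p pics; python3 - <<'E'
from rig import ctrl
import cv2,numpy as np
np.set_printoptions(precision=4,suppress=True)
s=ctrl.read_state();print(s['time_s'],s['tool_pos'],s['ee_rot'],s['width'],ctrl.grasp_offset)
for n in("scene","side","wrist"):
    print(n,ctrl.camera_params(n)); cv2.imwrite(f"pics/{n}0.png",ctrl.camera(n)[:,:,::-1])
a=[cv2.imread(f"pics/{n}0.png") for n in("scene","side")]
E
```

```text
0.0 [0.6248 0.0001 0.2307] [[ 0.      1.     -0.0011]
 [ 1.     -0.      0.0001]
 [ 0.0001 -0.0011 -1.    ]] 0.08603805925437992 -0.0187
scene {'fov_y': 46.97227923873019, 'cx': 255.28437484633898, 'cy': 195.04450746592707, 'eye': array([ 0.8378, -0.2551,  1.0887]), 'rotation': array([[ 0.6602, -0.7016,  0.2682],
       [ 0.7511,  0.6155, -0.2388],
       [ 0.0024,  0.3591,  0.9333]])}
side {'fov_y': 47.35853534291945, 'cx': 262.49954112584305, 'cy': 194.97997570570288, 'eye': array([0.2295, 0.8428, 0.5709]), 'rotation': array([[-0.9311,  0.1879, -0.3127],
       [-0.3647, -0.4575,  0.811 ],
       [ 0.0093,  0.8691,  0.4945]])}
wrist {'fov_y': 58.076071190872895, 'cx': 253.4022684693486, 'cy': 191.4523553791943, 'tool_from_camera': array([[-0.0006,  0.9592,  0.2827,  0.0706],
       [ 1.    ,  0.0005,  0.0005,  0.0004],
       [ 0.0004,  0.2827, -0.9592, -0.1436],
       [ 0.    ,  0.    ,  0.    ,  1.    ]])}
```

View pics/scene0.png

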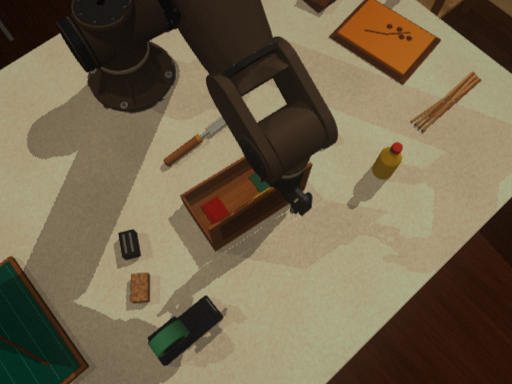

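View pics/side0.png

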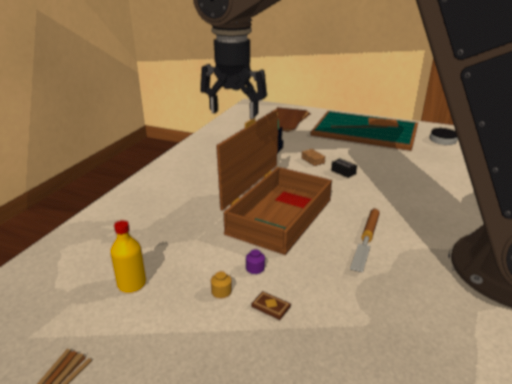

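View pics/wrist0.png

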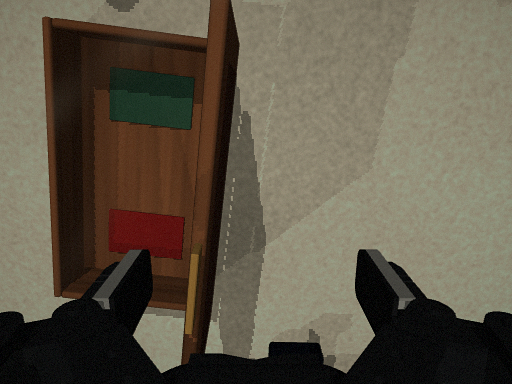

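The scene view shows the cork block (140,288), the black block (129,244), red felt (215,210), green felt (260,183) and the tape dispenser (185,330). The side view shows the brass weight (221,285), the purple look-alike (255,262) and the tile (271,304). The wrist view shows the case with green felt toward +y and red toward -y, and the lid edge at x pixel ~210.

```bash
cat > h.py <<'E'
from rig import ctrl
import cv2,numpy as np
np.set_printoptions(precision=4,suppress=True)
def pose(n,s=None):
    p=ctrl.camera_params(n)
    f=192/np.tan(np.radians(p['fov_y']/2))
    if n=="wrist":
        s=s or ctrl.read_state(); T=p['tool_from_camera']; R=np.array(s['ee_rot'])
        return p,f,np.array(s['tool_pos'])+R@T[:3,3],R@T[:3,:3]
    return p,f,np.array(p['eye']),np.array(p['rotation'])
def ray(n,uv,z,s=None):
    p,f,e,R=pose(n,s); uv=np.atleast_2d(uv).astype(float)
    d=np.c_[(uv[:,0]-p['cx'])/f,-(uv[:,1]-p['cy'])/f,-np.ones(len(uv))]@R.T
    return e+d*((z-e[2])/d[:,2])[:,None]
def proj(n,X,s=None):
    p,f,e,R=pose(n,s); c=(np.atleast_2d(X)-e)@R
    return np.c_[p['cx']-f*c[:,0]/c[:,2],p['cy']+f*c[:,1]/c[:,2]]
def snap(n,name):
    s=ctrl.read_state(); im=ctrl.camera(n)[:,:,::-1].copy(); cv2.imwrite(f"pics/{name}.png",im); return s,im
def blob(mask,roi=None):
    "largest contour in roi (u0,v0,u1,v1): centre, min-area rect corners, area, contour"
    m=np.zeros(mask.shape,np.uint8); u0,v0,u1,v1=roi or (0,0,512,384)
    m[v0:v1,u0:u1]=mask[v0:v1,u0:u1]*255
    m=cv2.morphologyEx(m,cv2.MORPH_CLOSE,np.ones((5,5)))
    c=max(cv2.findContours(m,0,cv2.CHAIN_APPROX_NONE)[0],key=cv2.contourArea)
    M=cv2.moments(c);return np.array([M['m10'],M['m01']])/M['m00'],cv2.boxPoints(cv2.minAreaRect(c)),M['m00'],c[:,0]
def rectw(n,c,z,s=None):
    "world rectangle of contour c on plane z: centre, long side, short side, yaw of long side deg"
    w=ray(n,c,z,s)[:,:2]; (x,y),(a,b),t=cv2.minAreaRect((w*1000).astype(np.float32))
    if a<b:a,b,t=b,a,t+90
    return np.array([x,y,a,b,(t+90)%180-90])
E
python3 - <<'E'
from h import *
im=cv2.imread("pics/scene0.png");h=cv2.cvtColor(im,cv2.COLOR_BGR2HSV);H,S,V=cv2.split(h)
print("black",rectw("scene",blob(V<70,(112,225,148,265))[3],.025))
print("cork",rectw("scene",blob((S>90)&(H<25),(122,265,160,308))[3],.02))
print("red",rectw("scene",blob((S>150)&((H<4)|(H>174))&(V>110),(190,185,240,230))[3],.011))
im=cv2.imread("pics/side0.png");h=cv2.cvtColor(im,cv2.COLOR_BGR2HSV);H,S,V=cv2.split(h)
print("brass",rectw("side",blob((S>120)&(H>12)&(H<30),(200,265,240,305))[3],.018))
print("purple",rectw("side",blob((S>90)&(H>120)&(H<160),(240,240,275,280))[3],.018))
print("tile",rectw("side",blob((S>90)&(V<140),(245,285,300,325))[3],.008))
print("glue",ray("side",[[130,288]],0),"tape",ray("scene",[[185,330]],.03))
im=cv2.imread("pics/wrist0.png");h=cv2.cvtColor(im,cv2.COLOR_BGR2HSV);H,S,V=cv2.split(h)
print("red w",rectw("wrist",blob((S>140)&((H<6)|(H>172)),(90,190,195,270))[3],.011))
print("green w",rectw("wrist",blob((S>90)&(H>60)&(H<95),(90,50,205,140))[3],.011))
print("knife?",ray("side",[[371,210],[355,270]],0.02))
E
```

```text
black [ 423.8186 -303.571    72.0154   44.1407  -26.0855]
cork [ 526.0947 -347.2871   73.0146   45.5829  -36.3803]
red [489.2595 -84.2937  53.4947  47.5855  -7.1622]
brass [528.2164 279.3898  73.7326  37.9406 -62.7759]
purple [494.9254 192.9615  74.1165  36.6703 -68.7811]
tile [426.2623 287.4349  64.6086  45.7967 -10.1925]
glue [[0.6937 0.3377 0.    ]] tape [[ 0.6766 -0.3248  0.03  ]]
red w [502.5268 -86.9862  83.6372  52.5025  -7.0654]
green w [520.9464  61.9751  83.0754  51.3841  -7.1237]
knife? [[ 0.3092 -0.0919  0.02  ]
 [ 0.3014  0.1475  0.02  ]]
```

Request:
{"name": "jog_arm", "arguments": {
  "travel": [
    [0,0,-1],
    [0,0,0],
    [0,0,0],
    [0,0,0],
    [0,0,0],
    [0,0,0],
    [0,0,0],
    [0,0,0]
  ],
  "angular": [
    [0,0,-1],
    [0,0,-1],
    [0,0,-1],
    [0,0,-1],
    [0,0,-1],
    [0,0,-1],
    [0,0,-1],
    [0,0,-1]
  ]
}}

```text
time_s: 1.15
tool_pos: [0.6249, 0.0, 0.271]
ee_rot: [[-0.599, 0.801, -0.0], [0.801, 0.599, 0.0], [0.0, -0.0, -1.0]]
ft_force: [-0.3, 0.2, -0.9]
width: 0.0855
gripper_force: 0.0
```

Request:
{"name": "jog_arm", "arguments": {
  "travel": [
    [0,0,0],
    [0,0,0],
    [0,0,0],
    [0,0,0],
    [0,0,0],
    [0,0,0]
  ],
  "angular": [
    [0,0,-1],
    [0,0,-1],
    [0,0,-1],
    [0,0,-1],
    [0,0,-1],
    [0,0,-1]
  ]
}}

```text
time_s: 1.9
tool_pos: [0.6249, 0.0, 0.2711]
ee_rot: [[-0.901, 0.433, -0.0], [0.433, 0.901, 0.0], [0.0, -0.0, -1.0]]
ft_force: [0.0, 0.6, 0.4]
width: 0.0856
gripper_force: 0.0
```

Request:
{"name": "jog_arm", "arguments": {
  "travel": [
    [0.13,-1,0],
    [0.13,-1,0],
    [0.13,-1,0],
    [0.13,-1,0],
    [0.13,-1,0],
    [0.13,-1,0],
    [0.13,-1,0],
    [0.13,-1,0]
  ],
  "angular": [
    [0,0,0],
    [0,0,0],
    [0,0,0],
    [0,0,0],
    [0,0,0],
    [0,0,0],
    [0,0,0],
    [0,0,0]
  ]
}}

```text
time_s: 2.9
tool_pos: [0.4473, -0.2708, 0.2712]
ee_rot: [[-0.9, 0.436, -0.0], [0.436, 0.9, 0.0], [0.0, 0.0, -1.0]]
ft_force: [-0.1, -0.1, -0.3]
width: 0.0856
gripper_force: 0.0
```

Request:
{"name": "jog_arm", "arguments": {
  "travel": [
    [0.13,-1,0.5],
    [0,0,1],
    [0,0,1],
    [0,0,0.5],
    [0,0,0],
    [0,0,0]
  ],
  "angular": [
    [0,0,0],
    [0,0,0],
    [0,0,0],
    [0,0,0],
    [0,0,0],
    [0,0,0]
  ]
}}

```text
time_s: 3.65
tool_pos: [0.4264, -0.3039, 0.1521]
ee_rot: [[-0.9, 0.436, 0.001], [0.436, 0.9, -0.001], [-0.001, -0.0, -1.0]]
ft_force: [0.4, -0.6, 0.9]
width: 0.0857
gripper_force: 0.0
```

```bash
python3 - <<'E'
from h import *
s,im=snap("wrist","w1");print(s['time_s'],s['tool_pos'],s['q'])
p=proj("wrist",[.424,-.304,.03],s);print(p)
h=cv2.cvtColor(im,cv2.COLOR_BGR2HSV);H,S,V=cv2.split(h)
E
```

```text
3.65 [ 0.4264 -0.3039  0.1521] [ -42.7095   25.7653  108.5325    0.0031   45.6455 -106.8879]
[[253.3159 180.1036]]
```

View pics/w1.png

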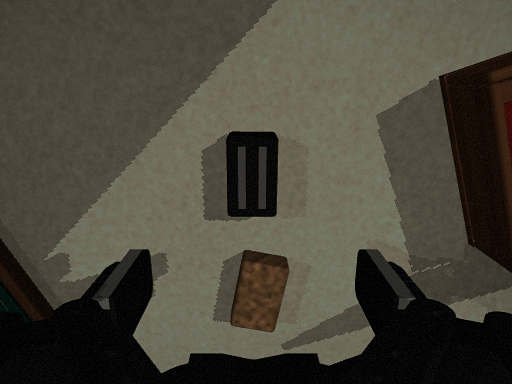

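Black block is at (252,174), its stripes upright in the picture, so it is square to the tool. The cork block is at (260,290), turned a little.

```bash
cat >> h.py <<'E'
def go(xyz,yaw,s=None):
    "units: turn about tool z first, then shift in the turned tool frame; yaw = world angle of tool x, deg"
    s=s or ctrl.read_state();R=np.array(s['ee_rot']);a=np.degrees(np.arctan2(R[1,0],R[0,0]))
    d=np.array(xyz)-s['tool_pos'];t=-((yaw-a+180)%360-180)
    y=np.radians(yaw);B=np.array([[np.cos(y),np.sin(y),0],[np.sin(y),-np.cos(y),0],[0,0,-1]])
    print("turn",np.radians(t)/.08,"shift",B.T@d/.04,"|",s['tool_pos'],a)
E
python3 - <<'E'
from h import *
im=cv2.imread("pics/w1.png");h=cv2.cvtColor(im,cv2.COLOR_BGR2HSV);H,S,V=cv2.split(h)
print(V[180,225:280],V[120:220:4,252])
st=(V>50)[140:214,233:272];m=np.zeros(V.shape,bool);m[140:214,233:272]=st
r=rectw("wrist",np.argwhere(m)[:,::-1],.032);print("black",r)
print("outer",rectw("wrist",blob(V<48,(215,125,290,225))[3],.032))
c=rectw("wrist",blob((S>100)&(H<25)&(V>85),(215,240,300,345))[3],.026);print("cork",c,V[255:335:6,262],S[255:335:6,262])
go([r[0]/1e3,r[1]/1e3,.012],180+r[4])
E
```

```text
[ 87  88   3   3   7  10   8  14  12   6  14  12  12  42  54  54  54  54
  56  54  39   8  10  11   2   9  14  11   3  13   8  11  13  29  56  54
  55  50  53  53  58  13  17   7  11   1   9   7   3  12  12  11  56 102
 104] [117 114 116   2  12   5  10   6  12   8  10   6   6   7  13  11   3   9
   5   7  16  18   1   6  29]
black [ 421.7901 -304.4845   49.6337   21.1579  -25.313 ]
outer [ 419.5079 -303.2862   68.506    39.7239  -26.1172]
cork [ 538.3222 -354.2026   35.4781   28.502   -37.9449] [ 40  56  65  75  75  75  81  77  63  83  69 102  74 115] [166 141 137 143 139 143 157 146 154 147 144 140 148  35]
turn -0.11143336848101505 shift [ 0.0985 -0.0631  3.5078] | [ 0.4264 -0.3039  0.1523] 154.17618537611722
```

Request:
{"name": "jog_arm", "arguments": {
  "travel": [
    [0.1,-0.06,1],
    [0,0,1],
    [0,0,1],
    [0,0,0.6],
    [0,0,0]
  ],
  "angular": [
    [0,0,0],
    [0,0,0],
    [0,0,0],
    [0,0,0],
    [0,0,0]
  ]
}}

```text
time_s: 4.32
tool_pos: [0.4213, -0.3039, 0.0069]
ee_rot: [[-0.9, 0.436, -0.001], [0.436, 0.9, 0.001], [0.001, 0.0, -1.0]]
ft_force: [0.8, -0.4, 0.9]
width: 0.0853
gripper_force: 0.0
```

Request:
{"name": "jog_arm", "arguments": {
  "travel": [
    [0,0,0],
    [0,0,0],
    [0,0,0],
    [0,0,0],
    [0,0,0],
    [0,0,0],
    [0,0,0],
    [0,0,0]
  ],
  "angular": [
    [0,0,0],
    [0,0,0],
    [0,0,0],
    [0,0,0],
    [0,0,0],
    [0,0,0],
    [0,0,0],
    [0,0,0]
  ],
  "fingers": 0.2
}}

```text
time_s: 5.32
tool_pos: [0.4218, -0.3044, 0.0086]
ee_rot: [[-0.9, 0.436, 0.001], [0.436, 0.9, -0.001], [-0.002, -0.001, -1.0]]
ft_force: [-1.5, 0.8, 8.8]
width: 0.039
gripper_force: 60.4
```

Request:
{"name": "jog_arm", "arguments": {
  "travel": [
    [0,0,-0.5],
    [0,0,-1],
    [0,0,-1],
    [0,0,-1],
    [0,0,0]
  ],
  "angular": [
    [0,0,0],
    [0,0,0],
    [0,0,0],
    [0,0,0],
    [0,0,0]
  ]
}}

```text
time_s: 5.95
tool_pos: [0.4222, -0.3047, 0.1503]
ee_rot: [[-0.9, 0.436, 0.004], [0.436, 0.9, -0.004], [-0.006, -0.002, -1.0]]
ft_force: [-0.0, -0.1, -1.8]
width: 0.0392
gripper_force: 61.0
```

```bash
python3 - <<'E'
from h import *
go([.5025,-.087,.021],172.9)
E
```

```text
turn -4.084265546702445 shift [-1.3194  5.6491  3.2321] | [ 0.4222 -0.3047  0.1503] 154.17910574106065
```

Request:
{"name": "jog_arm", "arguments": {
  "travel": [
    [0,0,0],
    [0,0,0],
    [0,0,0],
    [0,0,0]
  ],
  "angular": [
    [0,0,-1],
    [0,0,-1],
    [0,0,-1],
    [0,0,-1.0]
  ]
}}

```text
time_s: 6.45
tool_pos: [0.421, -0.3037, 0.1464]
ee_rot: [[-0.992, 0.128, -0.001], [0.128, 0.992, 0.001], [0.001, 0.001, -1.0]]
ft_force: [-0.3, 0.1, -1.7]
width: 0.0385
gripper_force: 60.9
```

Request:
{"name": "jog_arm", "arguments": {
  "travel": [
    [-0.22,0.94,0],
    [-0.22,0.94,0],
    [-0.22,0.94,0],
    [-0.22,0.94,0],
    [-0.22,0.94,0],
    [-0.22,0.94,0],
    [0,0,0],
    [0,0,0]
  ],
  "angular": [
    [0,0,-0.08],
    [0,0,0],
    [0,0,0],
    [0,0,0],
    [0,0,0],
    [0,0,0],
    [0,0,0],
    [0,0,0]
  ]
}}

```text
time_s: 7.45
tool_pos: [0.5016, -0.087, 0.1467]
ee_rot: [[-0.992, 0.124, -0.001], [0.124, 0.992, 0.0], [0.001, 0.0, -1.0]]
ft_force: [0.4, -0.0, -0.7]
width: 0.0388
gripper_force: 61.0
```

```bash
python3 - <<'E'
from h import *
s,im=snap("wrist","w2")
h=cv2.cvtColor(im,cv2.COLOR_BGR2HSV);H,S,V=cv2.split(h)
go([.5025,-.087,.021],172.9,s)
E
```

```text
turn 0.00019901215234097294 shift [-0.0225  0.0016  3.1429] | [ 0.5016 -0.087   0.1467] 172.90091220451208
```

View pics/w2.png

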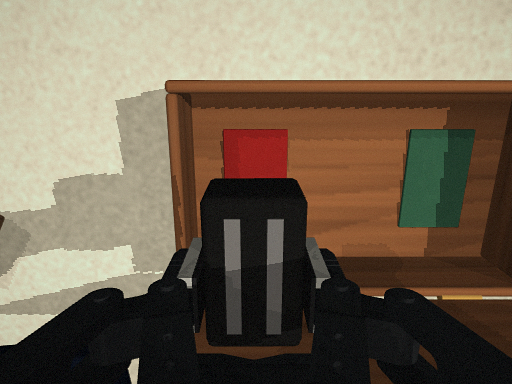

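The held black block fills (200-306, 178-345), with stripes at rows 219-334. The red felt is behind it at (256,155), and the green felt is at (437,178).

```bash
python3 - <<'E'
from h import *
w=ray("wrist",[[232,219],[275,219],[234,334],[275,334]],.1467+.0234);print(w.mean(0),ctrl.read_state()['tool_pos'])
im=cv2.imread("pics/w2.png");h=cv2.cvtColor(im,cv2.COLOR_BGR2HSV);H,S,V=cv2.split(h)
print("green",rectw("wrist",blob((S>90)&(H>60)&(H<95),(380,110,490,240))[3],.011))
E
```

```text
[ 0.5016 -0.0883  0.1701] [ 0.5016 -0.0873  0.1469]
green [520.6698  61.2177  83.2653  52.0028  -7.2065]
```

Request:
{"name": "jog_arm", "arguments": {
  "travel": [
    [-0.02,0,1],
    [0,0,1],
    [0,0,0.6],
    [0,0,0.3],
    [0,0,0.22],
    [0,0,0],
    [0,0,0]
  ],
  "angular": [
    [0,0,0],
    [0,0,0],
    [0,0,0],
    [0,0,0],
    [0,0,0],
    [0,0,0],
    [0,0,0]
  ]
}}

```text
time_s: 8.38
tool_pos: [0.5031, -0.0871, 0.0232]
ee_rot: [[-0.992, 0.124, 0.001], [0.124, 0.992, -0.0], [-0.001, -0.0, -1.0]]
ft_force: [0.6, -0.2, -1.3]
width: 0.0389
gripper_force: 61.1
```

Request:
{"name": "jog_arm", "arguments": {
  "travel": [
    [0,0,0.06],
    [0,0,0]
  ],
  "angular": [
    [0,0,0],
    [0,0,0]
  ]
}}

```text
time_s: 8.62
tool_pos: [0.5029, -0.0869, 0.0203]
ee_rot: [[-0.992, 0.124, 0.0], [0.124, 0.992, -0.0], [-0.0, -0.0, -1.0]]
ft_force: [-0.3, 1.0, -0.9]
width: 0.039
gripper_force: 61.1
```

Request:
{"name": "jog_arm", "arguments": {
  "travel": [
    [0,0,0],
    [0,0,0],
    [0,0,0],
    [0,0,0]
  ],
  "angular": [
    [0,0,0],
    [0,0,0],
    [0,0,0],
    [0,0,0]
  ],
  "fingers": 0.62
}}

```text
time_s: 9.12
tool_pos: [0.5029, -0.0869, 0.0201]
ee_rot: [[-0.992, 0.124, 0.0], [0.124, 0.992, -0.0], [-0.0, -0.0, -1.0]]
ft_force: [-0.0, -0.6, 1.1]
width: 0.0527
gripper_force: 0.0
```

Request:
{"name": "jog_arm", "arguments": {
  "travel": [
    [0,0,-0.5],
    [0,0,-1],
    [0,0,-1],
    [0,0,-1],
    [0,0,0]
  ],
  "angular": [
    [0,0,0],
    [0,0,0],
    [0,0,0],
    [0,0,0],
    [0,0,0]
  ]
}}

```text
time_s: 9.75
tool_pos: [0.5038, -0.0872, 0.1627]
ee_rot: [[-0.992, 0.124, 0.005], [0.124, 0.992, -0.002], [-0.005, -0.001, -1.0]]
ft_force: [-0.3, 0.3, -1.4]
width: 0.0523
gripper_force: 0.0
```

```bash
python3 - <<'E'
from h import *
s,im=snap("wrist","w3")
go([.529,-.352,.15],141,s)
im=cv2.imread("pics/w1.png");h=cv2.cvtColor(im,cv2.COLOR_BGR2HSV);H,S,V=cv2.split(h)
E
```

```text
turn 6.954234389259294 shift [-4.6557 -4.7489  0.3166] | [ 0.5038 -0.0872  0.1627] 172.87586241994362
```

View pics/w3.png

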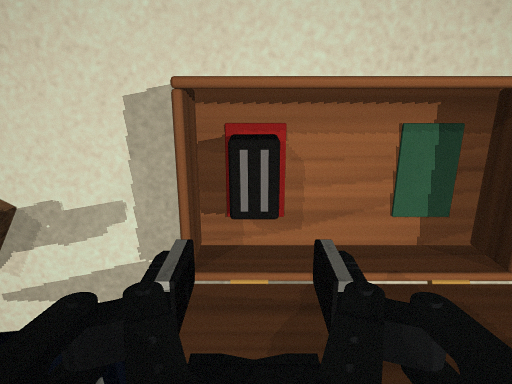

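The black block lies at (254,177), square on the red felt. Next is the cork.

Request:
{"name": "jog_arm", "arguments": {
  "travel": [
    [0,0,0],
    [0,0,0],
    [0,0,0],
    [0,0,0],
    [0,0,0],
    [0,0,0],
    [0,0,0]
  ],
  "angular": [
    [0,0,1],
    [0,0,1],
    [0,0,1],
    [0,0,1],
    [0,0,1],
    [0,0,1],
    [0,0,0.95]
  ],
  "fingers": 1
}}

```text
time_s: 10.68
tool_pos: [0.5023, -0.0868, 0.1586]
ee_rot: [[-0.776, 0.631, -0.002], [0.631, 0.776, 0.001], [0.002, -0.001, -1.0]]
ft_force: [-0.2, -0.3, 0.5]
width: 0.0855
gripper_force: 0.0
```

Request:
{"name": "jog_arm", "arguments": {
  "travel": [
    [-0.93,-0.95,0],
    [-0.93,-0.95,0],
    [-0.93,-0.95,0],
    [-0.93,-0.95,0],
    [-0.93,-0.95,0],
    [0,0,0.3],
    [0,0,0],
    [0,0,0]
  ],
  "angular": [
    [0,0,0],
    [0,0,0],
    [0,0,0],
    [0,0,0],
    [0,0,0],
    [0,0,0],
    [0,0,0],
    [0,0,0]
  ]
}}

```text
time_s: 11.68
tool_pos: [0.5278, -0.3504, 0.1477]
ee_rot: [[-0.778, 0.628, -0.001], [0.628, 0.778, 0.001], [0.001, 0.0, -1.0]]
ft_force: [0.0, -0.6, 0.6]
width: 0.0853
gripper_force: 0.0
```

```bash
python3 - <<'E'
from h import *
s,im=snap("wrist","w4")
h=cv2.cvtColor(im,cv2.COLOR_BGR2HSV);H,S,V=cv2.split(h)
b=blob((S>90)&(H<25),(180,100,340,290));print(b[0],b[1],b[2])
r=rectw("wrist",b[3],.026,s);print(r)
u=int(b[0][0]);print(V[int(b[1][:,1].min()):int(b[1][:,1].max()):3,u-8:u+9].mean(1))
go([r[0]/1e3,r[1]/1e3,.008],180+r[4],s)
E
```

```text
[254.8127 174.0433] [[226.2738 132.5719]
 [279.7643 130.3431]
 [283.3483 216.3605]
 [229.8578 218.5892]] 4374.0
[ 523.666  -346.6573   69.7591   41.6536  -36.9049]
[118.2941  43.7647  79.3529  75.2353  79.0588  77.      76.      79.5882
  83.9412  82.7059  79.7647  84.7647  83.1176  76.2353  69.9412  81.1176
  85.1765  68.4706  76.1176  86.2353  83.5294  75.3529  77.7647  81.7647
  77.      81.5882  88.6471  87.1176  83.1765  62.8824]
turn -0.4388621015228724 shift [0.1397 0.0121 3.4928] | [ 0.5278 -0.3504  0.1477] 141.0835428533645
```

View pics/w4.png

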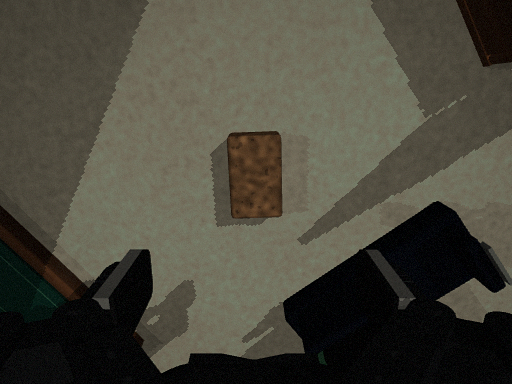

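The cork is at (255,174), and the tape dispenser lies at (380,275) close to the right finger. I'm checking the clearance.

```bash
python3 - <<'E'
from h import *
s=ctrl.read_state();R=np.array(s['ee_rot'])
for z in(0,.06,.118):
    print(z,((ray("wrist",[[284,305],[310,350],[440,203],[480,240]],z)-s['tool_pos'])@R)[:,:2], "scene in tool",((ray("scene",[[148,338],[208,297],[222,313],[160,363]],z)-s['tool_pos'])@R)[:,:2].ravel())
E
```

```text
0 [[-0.1302  0.0288]
 [-0.183   0.0565]
 [-0.0258  0.1648]
 [-0.0616  0.2068]] scene in tool [-0.1116  0.0224 -0.0227  0.1633 -0.0618  0.1967 -0.1678  0.0524]
0.06 [[-0.0889  0.0228]
 [-0.1308  0.0448]
 [-0.006   0.1307]
 [-0.0343  0.1641]] scene in tool [-0.1154  0.036  -0.0314  0.1692 -0.0684  0.2007 -0.1685  0.0644]
0.118 [[-0.0489  0.0169]
 [-0.0803  0.0334]
 [ 0.0132  0.0979]
 [-0.008   0.1229]] scene in tool [-0.1191  0.0491 -0.0399  0.1748 -0.0747  0.2045 -0.1692  0.0759]
```

Request:
{"name": "jog_arm", "arguments": {
  "travel": [
    [0.12,0.01,1],
    [0,0,1],
    [0,0,1],
    [0,0,0.53],
    [0,0,0]
  ],
  "angular": [
    [0,0,-0.4],
    [0,0,0],
    [0,0,0],
    [0,0,0],
    [0,0,0]
  ]
}}

```text
time_s: 12.35
tool_pos: [0.5242, -0.3472, 0.006]
ee_rot: [[-0.798, 0.603, -0.002], [0.603, 0.798, 0.001], [0.002, 0.0, -1.0]]
ft_force: [0.0, -0.0, -0.2]
width: 0.0852
gripper_force: 0.0
```

Request:
{"name": "jog_arm", "arguments": {
  "travel": [
    [0,0,0],
    [0,0,0],
    [0,0,0],
    [0,0,0],
    [0,0,0],
    [0,0,0],
    [0,0,0]
  ],
  "angular": [
    [0,0,0],
    [0,0,0],
    [0,0,0],
    [0,0,0],
    [0,0,0],
    [0,0,0],
    [0,0,0]
  ],
  "fingers": 0.2
}}

```text
time_s: 13.22
tool_pos: [0.5249, -0.3486, 0.0084]
ee_rot: [[-0.797, 0.604, 0.002], [0.604, 0.797, -0.001], [-0.002, 0.0, -1.0]]
ft_force: [-0.9, 1.6, 6.0]
width: 0.0406
gripper_force: 61.6
```

Request:
{"name": "jog_arm", "arguments": {
  "travel": [
    [0,0,-0.5],
    [0,0,-1],
    [0,0,-1],
    [0,0,-1],
    [0,0,0],
    [0,0,0]
  ],
  "angular": [
    [0,0,0],
    [0,0,0],
    [0,0,0],
    [0,0,0],
    [0,0,0],
    [0,0,0]
  ]
}}

```text
time_s: 13.98
tool_pos: [0.5241, -0.3481, 0.1473]
ee_rot: [[-0.797, 0.604, 0.0], [0.604, 0.797, -0.0], [-0.0, 0.0, -1.0]]
ft_force: [-0.4, -0.3, -1.4]
width: 0.0407
gripper_force: 60.7
```

```bash
python3 - <<'E'
from h import *
go([.521,.0615,.15],172.9)
E
```

```text
turn -6.55593886502503 shift [ 1.3426 10.1512 -0.0681] | [ 0.5241 -0.3481  0.1473] 142.8497897830623
```

Request:
{"name": "jog_arm", "arguments": {
  "travel": [
    [0,0,0],
    [0,0,0],
    [0,0,0],
    [0,0,0],
    [0,0,0],
    [0,0,0],
    [0,0,0]
  ],
  "angular": [
    [0,0,-1],
    [0,0,-1],
    [0,0,-1],
    [0,0,-1],
    [0,0,-1],
    [0,0,-1],
    [0,0,-0.56]
  ]
}}

```text
time_s: 14.85
tool_pos: [0.5239, -0.3479, 0.1456]
ee_rot: [[-0.993, 0.121, -0.002], [0.121, 0.993, 0.002], [0.002, 0.001, -1.0]]
ft_force: [-0.5, -0.2, -0.3]
width: 0.0405
gripper_force: 60.7
```

Request:
{"name": "jog_arm", "arguments": {
  "travel": [
    [0.13,1,0],
    [0.13,1,0],
    [0.13,1,0],
    [0.13,1,0],
    [0.13,1,0],
    [0.13,1,0],
    [0.13,1,0],
    [0.13,1,0]
  ],
  "angular": [
    [0,0,0],
    [0,0,0],
    [0,0,0],
    [0,0,0],
    [0,0,0],
    [0,0,0],
    [0,0,0],
    [0,0,0]
  ]
}}

```text
time_s: 15.85
tool_pos: [0.5219, -0.0243, 0.146]
ee_rot: [[-0.992, 0.123, -0.002], [0.123, 0.992, 0.0], [0.002, 0.0, -1.0]]
ft_force: [0.1, 0.1, -0.5]
width: 0.0406
gripper_force: 60.7
```

Request:
{"name": "jog_arm", "arguments": {
  "travel": [
    [0.13,1,0],
    [0.13,1,0],
    [0,0.15,0],
    [0,0,0],
    [0,0,0],
    [0,0,0]
  ],
  "angular": [
    [0,0,0],
    [0,0,0],
    [0,0,0],
    [0,0,0],
    [0,0,0],
    [0,0,0]
  ]
}}

```text
time_s: 16.6
tool_pos: [0.5229, 0.0601, 0.1468]
ee_rot: [[-0.992, 0.125, -0.0], [0.125, 0.992, -0.0], [0.0, -0.0, -1.0]]
ft_force: [0.0, 0.1, -0.3]
width: 0.0409
gripper_force: 60.7
```

```bash
python3 - <<'E'
from h import *
s,im=snap("wrist","w5")
h=cv2.cvtColor(im,cv2.COLOR_BGR2HSV);H,S,V=cv2.split(h)
go([.521,.0615,.021],172.9,s)
E
```

```text
turn -0.011905162898875008 shift [0.0506 0.0285 3.1453] | [0.5229 0.0601 0.1468] 172.8454307529183
```

View pics/w5.png

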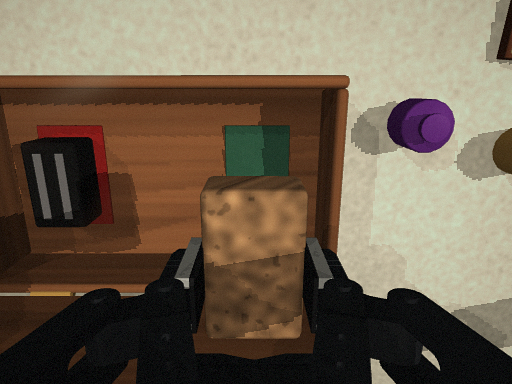

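Cork held square: its top face is rows 192-337, columns 203-306. The purple look-alike is at (420,125), brass at the right edge (505,150), tile top right.

```bash
python3 - <<'E'
from h import *
w=ray("wrist",[[203,192],[306,192],[304,337],[208,337]],.1468+.0176);print(w.mean(0),ctrl.read_state()['tool_pos'])
E
```

```text
[0.5216 0.06   0.1644] [0.5229 0.0602 0.1469]
```

Request:
{"name": "jog_arm", "arguments": {
  "travel": [
    [0.05,0.02,1],
    [0,0,1],
    [0,0,0.6],
    [0,0,0.35],
    [0,0,0.2],
    [0,0,0],
    [0,0,0]
  ],
  "angular": [
    [0,0,0],
    [0,0,0],
    [0,0,0],
    [0,0,0],
    [0,0,0],
    [0,0,0],
    [0,0,0]
  ]
}}

```text
time_s: 17.52
tool_pos: [0.5214, 0.0621, 0.0216]
ee_rot: [[-0.992, 0.123, 0.001], [0.123, 0.992, 0.0], [-0.001, 0.0, -1.0]]
ft_force: [0.2, 1.5, -0.7]
width: 0.0407
gripper_force: 60.7
```

Request:
{"name": "jog_arm", "arguments": {
  "travel": [
    [0,0,0.04],
    [0,0,0]
  ],
  "angular": [
    [0,0,0],
    [0,0,0]
  ]
}}

```text
time_s: 17.77
tool_pos: [0.5211, 0.0621, 0.0196]
ee_rot: [[-0.992, 0.123, 0.001], [0.123, 0.992, -0.0], [-0.001, 0.0, -1.0]]
ft_force: [0.2, -0.2, 0.1]
width: 0.0405
gripper_force: 60.7
```

Request:
{"name": "jog_arm", "arguments": {
  "travel": [
    [0,0,0],
    [0,0,0],
    [0,0,0],
    [0,0,0]
  ],
  "angular": [
    [0,0,0],
    [0,0,0],
    [0,0,0],
    [0,0,0]
  ],
  "fingers": 0.62
}}

```text
time_s: 18.27
tool_pos: [0.521, 0.0621, 0.0193]
ee_rot: [[-0.992, 0.123, 0.0], [0.123, 0.992, -0.0], [-0.0, -0.0, -1.0]]
ft_force: [-0.5, 0.5, 0.3]
width: 0.0531
gripper_force: 0.0
```

Request:
{"name": "jog_arm", "arguments": {
  "travel": [
    [0,0,-0.5],
    [0,0,-1],
    [0,0,-1],
    [0,0,-1],
    [0,0,0],
    [0,0,0]
  ],
  "angular": [
    [0,0,0],
    [0,0,0],
    [0,0,0],
    [0,0,0],
    [0,0,0],
    [0,0,0]
  ]
}}

```text
time_s: 19.02
tool_pos: [0.5206, 0.062, 0.1588]
ee_rot: [[-0.992, 0.123, -0.0], [0.123, 0.992, -0.0], [0.0, -0.0, -1.0]]
ft_force: [-0.5, 0.4, -0.9]
width: 0.0528
gripper_force: 0.0
```

```bash
python3 - <<'E'
from h import *
s,im=snap("wrist","w6")
h=cv2.cvtColor(im,cv2.COLOR_BGR2HSV);H,S,V=cv2.split(h)
g=(S>90)&(H>60)&(H<95)
b=blob(~g&(V>0),None) if 0 else blob((H<25)&(S>90)&(V>90),(225,120,290,235));print("cork",b[0],b[1],rectw("wrist",b[3],.037,s))
go([.426,.287,.15],172.9,s)
E
```

```text
cork [252.2929 184.5713] [[224.2947 233.9792]
 [227.102  138.5324]
 [280.6145 140.1063]
 [277.8073 235.5531]] [524.8439  59.1271  78.6625  43.4461  -8.2087]
turn 0.003401794326438773 shift [3.0419 5.2885 0.2198] | [0.5206 0.062  0.1588] 172.91559267661412
```

View pics/w6.png

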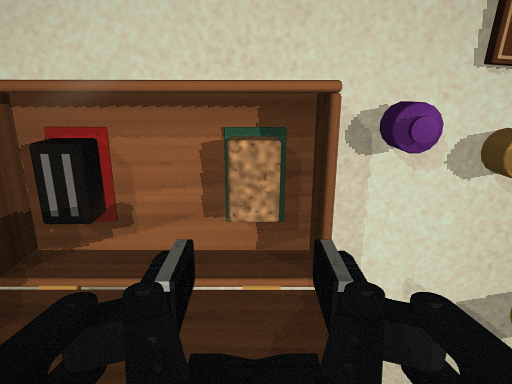

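The cork lies square on the green felt, top face centre about (255,181). Next is the tile.

Request:
{"name": "jog_arm", "arguments": {
  "travel": [
    [0.5,0.88,0],
    [0.51,0.88,0],
    [0.51,0.88,0],
    [0.51,0.88,0],
    [0.51,0.88,0],
    [0.5,0.88,0.2],
    [0,0,0],
    [0,0,0]
  ],
  "angular": [
    [0,0,0],
    [0,0,0],
    [0,0,0],
    [0,0,0],
    [0,0,0],
    [0,0,0],
    [0,0,0],
    [0,0,0]
  ],
  "fingers": 1
}}

```text
time_s: 20.08
tool_pos: [0.4262, 0.2863, 0.1505]
ee_rot: [[-0.992, 0.123, -0.001], [0.123, 0.992, -0.001], [0.001, -0.001, -1.0]]
ft_force: [-0.3, -0.4, 0.2]
width: 0.0851
gripper_force: 0.0
```

```bash
python3 - <<'E'
from h import *
s,im=snap("wrist","w7")
h=cv2.cvtColor(im,cv2.COLOR_BGR2HSV);H,S,V=cv2.split(h)
b=blob((S>90)&(H<25),(170,100,350,290));print(b[0],b[1])
r=rectw("wrist",b[3],.010,s);print(r)
go([r[0]/1e3,r[1]/1e3,.006],180+r[4],s)
E
```

```text
[252.4137 175.7064] [[225.8938 210.5929]
 [230.7124 138.3141]
 [278.8983 141.5266]
 [274.0797 213.8053]]
[425.3845 284.0281  63.039   40.0131 -10.9757]
turn 0.8556878258976783 shift [ 0.009  -0.0589  3.6123] | [0.4262 0.2863 0.1505] 172.94645318437688
```

View pics/w7.png

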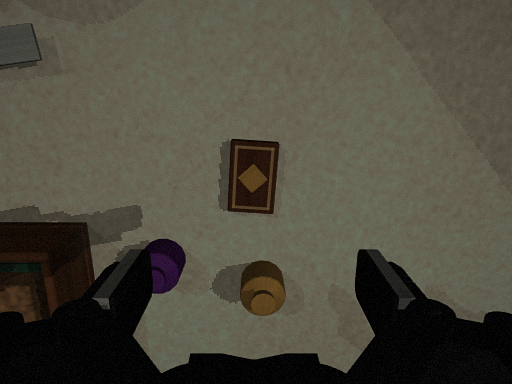

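Tile at (252,176). The brass weight is at (262,288) and the purple one at (165,265); both are clear of the fingers.

Request:
{"name": "jog_arm", "arguments": {
  "travel": [
    [0,0,0],
    [0,-0.06,1],
    [0,0,1],
    [0,0,1],
    [0,0,0.65],
    [0,0,0]
  ],
  "angular": [
    [0,0,0.85],
    [0,0,0],
    [0,0,0],
    [0,0,0],
    [0,0,0],
    [0,0,0]
  ]
}}

```text
time_s: 20.88
tool_pos: [0.4256, 0.283, 0.0039]
ee_rot: [[-0.981, 0.192, -0.003], [0.192, 0.981, -0.002], [0.003, -0.002, -1.0]]
ft_force: [-0.5, -0.2, 0.6]
width: 0.0856
gripper_force: 0.0
```

Request:
{"name": "jog_arm", "arguments": {
  "travel": [
    [0,0,0],
    [0,0,0],
    [0,0,0],
    [0,0,0],
    [0,0,0],
    [0,0,0],
    [0,0,0]
  ],
  "angular": [
    [0,0,0],
    [0,0,0],
    [0,0,0],
    [0,0,0],
    [0,0,0],
    [0,0,0],
    [0,0,0]
  ],
  "fingers": 0.2
}}

```text
time_s: 21.75
tool_pos: [0.4263, 0.2844, 0.0068]
ee_rot: [[-0.982, 0.19, 0.002], [0.19, 0.982, 0.001], [-0.002, 0.001, -1.0]]
ft_force: [-1.1, -2.7, 13.0]
width: 0.0367
gripper_force: 58.5
```

Request:
{"name": "jog_arm", "arguments": {
  "travel": [
    [0,0,-0.5],
    [0,0,-1],
    [0,0,-1],
    [0,0,-1],
    [0,0,0],
    [0,0,0]
  ],
  "angular": [
    [0,0,0],
    [0,0,0],
    [0,0,0],
    [0,0,0],
    [0,0,0],
    [0,0,0]
  ]
}}

```text
time_s: 22.5
tool_pos: [0.4256, 0.2842, 0.1452]
ee_rot: [[-0.982, 0.19, 0.0], [0.19, 0.982, 0.0], [-0.0, 0.0, -1.0]]
ft_force: [-0.4, -0.0, -0.9]
width: 0.0363
gripper_force: 60.0
```

```bash
python3 - <<'E'
from h import *
im=cv2.imread("pics/w6.png")
s6=dict(tool_pos=[.5206,.062,.1588],ee_rot=[[-.9924,.1233,0],[.1233,.9924,0],[0,0,-1.]])
c=ray("wrist",[[229,141],[281,140],[279,221],[229,221]],.037,s6);print(c)
c=c.mean(0);print(c)
go([c[0],c[1],.15],172.9)
E
```

```text
[[0.4849 0.0464 0.037 ]
 [0.4891 0.086  0.037 ]
 [0.5549 0.0776 0.037 ]
 [0.5498 0.0369 0.037 ]]
[0.5197 0.0617 0.037 ]
turn -0.8456176513277593 shift [-3.0219 -5.2274 -0.1194] | [0.4256 0.2842 0.1452] 169.02397419977234
```

Request:
{"name": "jog_arm", "arguments": {
  "travel": [
    [0,0,0],
    [-0.5,-0.87,0],
    [-0.5,-0.87,0],
    [-0.5,-0.87,0],
    [-0.51,-0.87,0],
    [-0.51,-0.87,0],
    [-0.5,-0.87,0],
    [0,0,0]
  ],
  "angular": [
    [0,0,-0.85],
    [0,0,0],
    [0,0,0],
    [0,0,0],
    [0,0,0],
    [0,0,0],
    [0,0,0],
    [0,0,0]
  ]
}}

```text
time_s: 23.5
tool_pos: [0.5203, 0.0601, 0.1439]
ee_rot: [[-0.992, 0.126, -0.002], [0.126, 0.992, -0.0], [0.002, -0.0, -1.0]]
ft_force: [-0.6, 1.2, -0.6]
width: 0.0364
gripper_force: 60.0
```

Request:
{"name": "jog_arm", "arguments": {
  "travel": [
    [0,0,0],
    [0,0,0]
  ],
  "angular": [
    [0,0,0],
    [0,0,0]
  ]
}}

```text
time_s: 23.75
tool_pos: [0.5195, 0.063, 0.1449]
ee_rot: [[-0.993, 0.122, -0.001], [0.122, 0.993, 0.0], [0.001, -0.0, -1.0]]
ft_force: [-0.7, 0.1, -0.4]
width: 0.0366
gripper_force: 60.0
```

```bash
python3 - <<'E'
from h import *
s,im=snap("wrist","w8")
go([.5197,.0617,.0445],172.9,s)
E
```

```text
turn 0.017517909338932658 shift [-0.0099 -0.0309  2.5099] | [0.5195 0.063  0.1449] 172.9802961816811
```

View pics/w8.png

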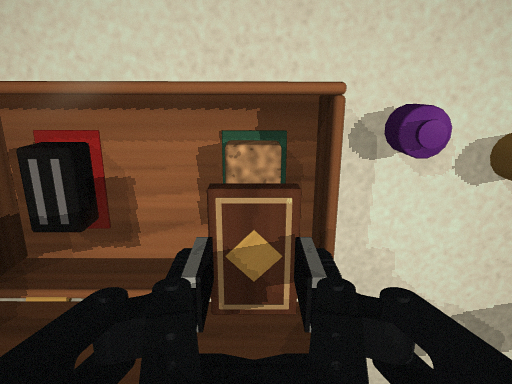

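The tile is held square, diamond at (253,254). I'm checking its offset from the TCP while coming down to just above the cork.

```bash
python3 - <<'E'
from h import *
s=ctrl.read_state();R=np.array(s['ee_rot'])
print(((ray("wrist",[[253.5,254.5]],.148)-s['tool_pos'])@R))
E
```

```text
[[ 0.0005 -0.0011 -0.003 ]]
```

Request:
{"name": "jog_arm", "arguments": {
  "travel": [
    [0,-0.02,1],
    [0,0,0.8],
    [0,0,0.4],
    [0,0,0.2],
    [0,0,0],
    [0,0,0]
  ],
  "angular": [
    [0,0,0],
    [0,0,0],
    [0,0,0],
    [0,0,0],
    [0,0,0],
    [0,0,0]
  ]
}}

```text
time_s: 24.55
tool_pos: [0.5203, 0.0614, 0.0501]
ee_rot: [[-0.992, 0.123, 0.001], [0.123, 0.992, -0.0], [-0.001, 0.0, -1.0]]
ft_force: [-0.2, 0.2, -0.4]
width: 0.0365
gripper_force: 60.1
```

Request:
{"name": "jog_arm", "arguments": {
  "travel": [
    [0,0,0.14],
    [0,0,0]
  ],
  "angular": [
    [0,0,0],
    [0,0,0]
  ]
}}

```text
time_s: 24.8
tool_pos: [0.5203, 0.0614, 0.044]
ee_rot: [[-0.992, 0.123, 0.001], [0.123, 0.992, 0.0], [-0.001, 0.0, -1.0]]
ft_force: [2.0, -0.5, 2.7]
width: 0.0362
gripper_force: 60.7
```

Request:
{"name": "jog_arm", "arguments": {
  "travel": [
    [0,0,0],
    [0,0,0],
    [0,0,0],
    [0,0,0]
  ],
  "angular": [
    [0,0,0],
    [0,0,0],
    [0,0,0],
    [0,0,0]
  ],
  "fingers": 0.62
}}

```text
time_s: 25.3
tool_pos: [0.5199, 0.0614, 0.0437]
ee_rot: [[-0.992, 0.123, 0.0], [0.123, 0.992, -0.0], [-0.0, -0.0, -1.0]]
ft_force: [1.1, 0.0, -0.2]
width: 0.0531
gripper_force: 0.0
```

Request:
{"name": "jog_arm", "arguments": {
  "travel": [
    [0,0,-0.5],
    [0,0,-1],
    [0,0,-1],
    [0,0,0],
    [0,0,0]
  ],
  "angular": [
    [0,0,0],
    [0,0,0],
    [0,0,0],
    [0,0,0],
    [0,0,0]
  ]
}}

```text
time_s: 25.92
tool_pos: [0.5195, 0.0614, 0.1432]
ee_rot: [[-0.992, 0.123, -0.0], [0.123, 0.992, 0.0], [0.0, -0.0, -1.0]]
ft_force: [0.6, 0.6, -0.8]
width: 0.0532
gripper_force: 0.0
```

```bash
python3 - <<'E'
from h import *
s,im=snap("wrist","w9")
h=cv2.cvtColor(im,cv2.COLOR_BGR2HSV);H,S,V=cv2.split(h)
b=blob((H>16)&(H<30)&(S>100),(238,150,272,205));print("diamond",ray("wrist",[b[0]],.047,s),b[0])
s7=dict(tool_pos=[.4262,.2863,.1505],ee_rot=[[-.9924,.1233,0],[.1233,.9924,0],[0,0,-1.]])
w=ray("wrist",[[263,301]],.042,s7);print("brass knob",w)
go([w[0,0],w[0,1],.15],172.9,s)
E
```

```text
diamond [[0.5192 0.0603 0.047 ]] [253.512  192.2434]
brass knob [[0.5248 0.2808 0.042 ]]
turn 0.003717483570594983 shift [ 0.5485  5.4601 -0.169 ] | [0.5195 0.0614 0.1432] 172.91703968952035
```

View pics/w9.png

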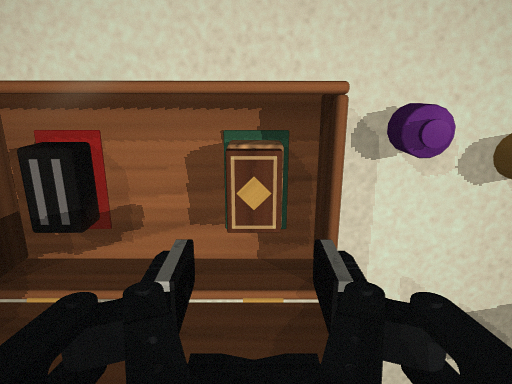

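The tile lies square on the cork, diamond at (254,192). Next is the brass weight.

Request:
{"name": "jog_arm", "arguments": {
  "travel": [
    [0.09,0.91,-0.2],
    [0.09,0.91,0],
    [0.09,0.91,0],
    [0.09,0.91,0],
    [0.09,0.91,0],
    [0.09,0.91,0],
    [0,0,0],
    [0,0,0]
  ],
  "angular": [
    [0,0,0],
    [0,0,0],
    [0,0,0],
    [0,0,0],
    [0,0,0],
    [0,0,0],
    [0,0,0],
    [0,0,0]
  ],
  "fingers": 1
}}

```text
time_s: 26.98
tool_pos: [0.5249, 0.2802, 0.1506]
ee_rot: [[-0.992, 0.123, -0.002], [0.123, 0.992, -0.001], [0.002, -0.001, -1.0]]
ft_force: [-1.2, -0.3, -0.9]
width: 0.0852
gripper_force: 0.0
```

```bash
python3 - <<'E'
from h import *
s,im=snap("wrist","w10")
h=cv2.cvtColor(im,cv2.COLOR_BGR2HSV);H,S,V=cv2.split(h)
for n,m,roi in(("brass",(S>100)&(H>10)&(H<32),(200,110,310,260)),("purple",(S>80)&(H>120)&(H<165),(60,60,220,330))):
    b=blob(m,roi); print(n,b[0],b[1],b[2])
    # outline = union of base disc and top: rays at extreme edges in both z
    lo,hi=b[3].min(0),b[3].max(0); print(lo,hi)
    for z in(0,.03,.042):print(z,rectw("wrist",b[3],z,s))
print(s['tool_pos'])
E
```

```text
brass [255.5036 182.9954] [[231. 156.]
 [280. 156.]
 [280. 209.]
 [231. 209.]] 2051.5
[231 156] [280 209]
0 [532.2219 279.7276  48.2379  43.3465  -7.0642]
0.03 [524.2878 280.5782  43.3204  38.9276  -7.0645]
0.042 [521.1142 280.9184  41.3534  37.1601  -7.0644]
purple [141.9357 155.8462] [[104.8 146.6]
 [156.8 120.6]
 [179.6 166.2]
 [127.6 192.2]] 2317.0
[113 130] [171 183]
0 [497.0043 185.8521  51.8766  42.8401 -71.7761]
0.03 [492.6603 196.2725  46.5882  38.4729 -71.776 ]
0.042 [490.9228 200.4407  44.4728  36.726  -71.7759]
[0.5249 0.2802 0.1506]
```

View pics/w10.png

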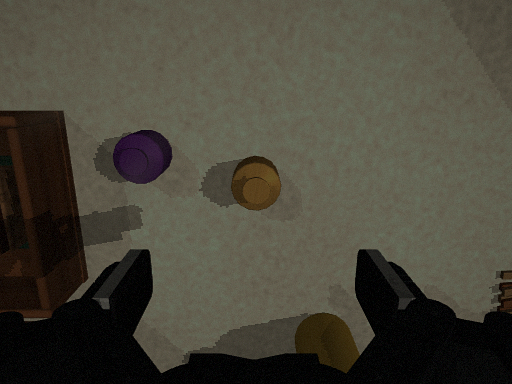

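Brass weight at (256,183), purple at (142,156), glue bottle cap region at (326,340). All are clear of the fingers.

Request:
{"name": "jog_arm", "arguments": {
  "travel": [
    [0,0,1],
    [0,0,1],
    [0,0,1],
    [0,0,0.6],
    [0,0,0]
  ],
  "angular": [
    [0,0,0],
    [0,0,0],
    [0,0,0],
    [0,0,0],
    [0,0,0]
  ]
}}

```text
time_s: 27.65
tool_pos: [0.5248, 0.2794, 0.0062]
ee_rot: [[-0.992, 0.125, -0.003], [0.125, 0.992, -0.001], [0.003, -0.002, -1.0]]
ft_force: [0.0, 0.7, -0.3]
width: 0.0854
gripper_force: 0.0
```

Request:
{"name": "jog_arm", "arguments": {
  "travel": [
    [0,0,0],
    [0,0,0],
    [0,0,0],
    [0,0,0],
    [0,0,0],
    [0,0,0],
    [0,0,0]
  ],
  "angular": [
    [0,0,0],
    [0,0,0],
    [0,0,0],
    [0,0,0],
    [0,0,0],
    [0,0,0],
    [0,0,0]
  ],
  "fingers": 0.2
}}

```text
time_s: 28.52
tool_pos: [0.5259, 0.2809, 0.0092]
ee_rot: [[-0.992, 0.123, 0.002], [0.123, 0.992, 0.001], [-0.002, 0.001, -1.0]]
ft_force: [-1.1, -2.0, 9.0]
width: 0.0379
gripper_force: 59.6
```

Request:
{"name": "jog_arm", "arguments": {
  "travel": [
    [0,0,-0.5],
    [0,0,-1],
    [0,0,-1],
    [0,0,-1],
    [0,0,-0.5],
    [0,0,0],
    [0,0,0]
  ],
  "angular": [
    [0,0,0],
    [0,0,0],
    [0,0,0],
    [0,0,0],
    [0,0,0],
    [0,0,0],
    [0,0,0]
  ]
}}

```text
time_s: 29.4
tool_pos: [0.5249, 0.2806, 0.1668]
ee_rot: [[-0.992, 0.123, -0.001], [0.123, 0.992, -0.001], [0.001, -0.001, -1.0]]
ft_force: [-1.0, 0.6, -2.9]
width: 0.0376
gripper_force: 61.4
```

```bash
python3 - <<'E'
from h import *
go([.5115,-.0125,.1651],172.9)
E
```

```text
turn 0.004470586205273156 shift [-0.5741 -7.312   0.043 ] | [0.5249 0.2806 0.1668] 172.92049165772093
```

Request:
{"name": "jog_arm", "arguments": {
  "travel": [
    [-0.07,-0.91,0],
    [-0.07,-0.91,0],
    [-0.07,-0.91,0],
    [-0.07,-0.92,0],
    [-0.07,-0.92,0],
    [-0.07,-0.92,0],
    [-0.07,-0.91,0],
    [-0.07,-0.91,0]
  ],
  "angular": [
    [0,0,0],
    [0,0,0],
    [0,0,0],
    [0,0,0],
    [0,0,0],
    [0,0,0],
    [0,0,0],
    [0,0,0]
  ]
}}

```text
time_s: 30.4
tool_pos: [0.5109, -0.0133, 0.1665]
ee_rot: [[-0.992, 0.123, -0.002], [0.123, 0.992, 0.0], [0.002, 0.0, -1.0]]
ft_force: [1.2, -0.7, -2.7]
width: 0.038
gripper_force: 61.4
```

Request:
{"name": "jog_arm", "arguments": {
  "travel": [
    [0,0,0],
    [0,0,0],
    [0,0,1],
    [0,0,1],
    [0,0,0.8],
    [0,0,0.5],
    [0,0,0.2],
    [0,0,0]
  ],
  "angular": [
    [0,0,0],
    [0,0,0],
    [0,0,0],
    [0,0,0],
    [0,0,0],
    [0,0,0],
    [0,0,0],
    [0,0,0]
  ]
}}

```text
time_s: 31.4
tool_pos: [0.5115, -0.0116, 0.0275]
ee_rot: [[-0.992, 0.122, -0.001], [0.122, 0.992, 0.0], [0.001, 0.0, -1.0]]
ft_force: [-0.2, 0.9, -1.6]
width: 0.0378
gripper_force: 61.5
```

```bash
python3 - <<'E'
from h import *
go([.5115,-.0125,.0175],172.9)
E
```

```text
turn 0.014440658275963969 shift [-0.002  -0.0227  0.2508] | [ 0.5115 -0.0116  0.0275] 172.96619110180828
```

Request:
{"name": "jog_arm", "arguments": {
  "travel": [
    [0,-0.02,0.2],
    [0,0,0.04],
    [0,0,0]
  ],
  "angular": [
    [0,0,0],
    [0,0,0],
    [0,0,0]
  ]
}}

```text
time_s: 31.78
tool_pos: [0.5115, -0.013, 0.0183]
ee_rot: [[-0.992, 0.123, 0.0], [0.123, 0.992, -0.0], [-0.0, 0.0, -1.0]]
ft_force: [0.7, -0.0, -3.7]
width: 0.0381
gripper_force: 61.5
```

Request:
{"name": "jog_arm", "arguments": {
  "travel": [
    [0,0,0],
    [0,0,0],
    [0,0,0],
    [0,0,0]
  ],
  "angular": [
    [0,0,0],
    [0,0,0],
    [0,0,0],
    [0,0,0]
  ],
  "fingers": 0.62
}}

```text
time_s: 32.28
tool_pos: [0.5116, -0.0129, 0.0182]
ee_rot: [[-0.992, 0.123, 0.0], [0.123, 0.992, -0.0], [-0.0, 0.0, -1.0]]
ft_force: [0.7, 0.7, 0.1]
width: 0.0529
gripper_force: 0.0
```

Request:
{"name": "jog_arm", "arguments": {
  "travel": [
    [0,0,-0.5],
    [0,0,-1],
    [0,0,-1],
    [0,0,-1],
    [0,0,-1],
    [0,0,0],
    [0,0,0]
  ],
  "angular": [
    [0,0,0],
    [0,0,0],
    [0,0,0],
    [0,0,0],
    [0,0,0],
    [0,0,0],
    [0,0,0]
  ]
}}

```text
time_s: 33.15
tool_pos: [0.5111, -0.0129, 0.1976]
ee_rot: [[-0.992, 0.123, -0.001], [0.123, 0.992, 0.0], [0.001, 0.0, -1.0]]
ft_force: [-0.1, 0.0, -0.1]
width: 0.0531
gripper_force: 0.0
```

```bash
python3 - <<'E'
from h import *
s,im=snap("wrist","w11");s2,im2=snap("side","s11");print(s['tool_pos'])
cv2.imwrite("pics/v11.png",np.hstack([im[:,60:440],im2[60:320,120:400].copy() if 0 else cv2.resize(im2[90:282,180:370],(380,384))]))
E
```

```text
[ 0.5111 -0.0129  0.1976]
```

View pics/v11.png

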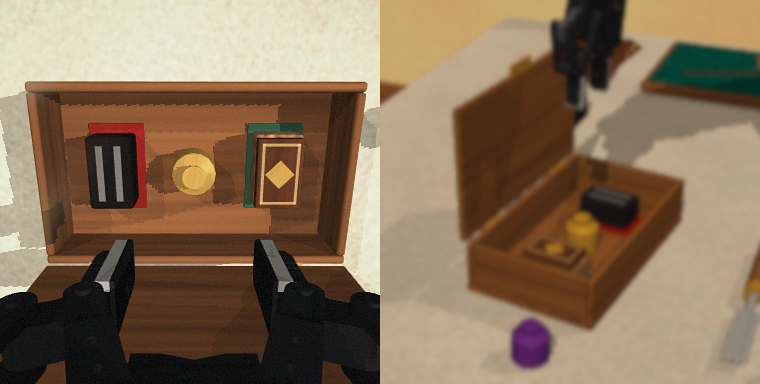

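All four items are in place. In the left half the black block is on red (112,170), brass in the middle (194,173) and the tile on cork (280,175). The right half shows the same with the lid open. I'll estimate the lid angle from the tab.

```bash
python3 - <<'E'
from h import *
c=np.array([.5117,-.0125]);a=np.radians(-7.1);ex=np.array([np.cos(a),np.sin(a)])
s0=dict(tool_pos=[.6248,.0001,.2307],ee_rot=[[0,1,-.0011],[1,0,.0001],[.0001,-.0011,-1]])
for z in(.218,.23):print(z,(ray("wrist",[[193,255],[187,330],[212,10],[222,5],[184,360]],z,s0)[:,:2]-c)@ex)
s=ctrl.read_state();print(s['tool_pos'],(np.array(s['tool_pos'])[:2]-c)@ex)
hx,hz=.078,.0625
for r in(.118,):
  for q in(1.7,1.57,1.4,1.2,1.0,.8,.6,.4,.2,.0,-.02):
    print(q,np.array([hx-r*np.cos(q)+.008*np.sin(q)+.011,hz+r*np.sin(q)+.008*np.cos(q)]))
E
```

```text
0.218 [0.0806 0.0807 0.0801 0.084  0.0804]
0.23 [0.0821 0.0822 0.0817 0.0853 0.082 ]
[ 0.511  -0.0129  0.197 ] -0.0006545799357720493
1.7 [0.1121 0.1785]
1.57 [0.0969 0.1805]
1.4 [0.0768 0.1801]
1.2 [0.0537 0.1754]
1.0 [0.032  0.1661]
0.8 [0.0125 0.1527]
0.6 [-0.0039  0.1357]
0.4 [-0.0166  0.1158]
0.2 [-0.0251  0.0938]
0.0 [-0.029   0.0705]
-0.02 [-0.0291  0.0681]
```

Request:
{"name": "jog_arm", "arguments": {
  "travel": [
    [0,0,-1],
    [0,0,-1],
    [0,0,-0.3],
    [0,0,0],
    [0,0,0]
  ],
  "angular": [
    [0,0,0],
    [0,0,0],
    [0,0,0],
    [0,0,0],
    [0,0,0]
  ],
  "fingers": 0
}}

```text
time_s: 33.88
tool_pos: [0.511, -0.0129, 0.2885]
ee_rot: [[-0.992, 0.123, -0.002], [0.123, 0.992, 0.0], [0.003, 0.0, -1.0]]
ft_force: [0.9, -0.4, 0.1]
width: -0.0001
gripper_force: 0.0
```

Request:
{"name": "jog_arm", "arguments": {
  "travel": [
    [-1,0,0],
    [-1,0,0],
    [-1,0,0],
    [-0.8,0,0],
    [0,0,0],
    [0,0,0]
  ],
  "angular": [
    [0,0,0],
    [0,0,0],
    [0,0,0],
    [0,0,0],
    [0,0,0],
    [0,0,0]
  ]
}}

```text
time_s: 34.62
tool_pos: [0.6616, -0.0316, 0.2888]
ee_rot: [[-0.992, 0.123, -0.002], [0.123, 0.992, 0.0], [0.002, 0.0, -1.0]]
ft_force: [-0.0, 0.7, 0.2]
width: 0.0002
gripper_force: 0.0
```

Request:
{"name": "jog_arm", "arguments": {
  "travel": [
    [0,0,0.9],
    [0,0,0.9],
    [0,0,0.9],
    [0,0,0],
    [0.6,0,0],
    [0.5,0,0],
    [0,0,0]
  ],
  "angular": [
    [0,0,0],
    [0,0,0],
    [0,0,0],
    [0,0,0],
    [0,0,0],
    [0,0,0],
    [0,0,0]
  ]
}}

```text
time_s: 35.5
tool_pos: [0.6182, -0.0261, 0.1843]
ee_rot: [[-0.992, 0.123, 0.002], [0.123, 0.992, -0.0], [-0.002, -0.0, -1.0]]
ft_force: [1.5, 0.4, -0.1]
width: -0.0001
gripper_force: 0.0
```

Request:
{"name": "jog_arm", "arguments": {
  "travel": [
    [0.12,0,0],
    [0.13,0,0],
    [0.25,0,0],
    [0.25,0,0],
    [0,0,0]
  ],
  "angular": [
    [0,0,0],
    [0,0,0],
    [0,0,0],
    [0,0,0],
    [0,0,0]
  ]
}}

```text
time_s: 36.12
tool_pos: [0.5879, -0.0224, 0.1821]
ee_rot: [[-0.992, 0.123, -0.001], [0.123, 0.992, 0.0], [0.001, 0.0, -1.0]]
ft_force: [0.5, -0.9, 0.3]
width: 0.0001
gripper_force: 0.0
```

Request:
{"name": "jog_arm", "arguments": {
  "travel": [
    [0.29,0,0.06],
    [0.29,0,0.08],
    [0.27,0,0.11],
    [0.27,0,0.12],
    [0.25,0,0.16],
    [0.24,0,0.18],
    [0,0,0]
  ],
  "angular": [
    [0,0,0],
    [0,0,0],
    [0,0,0],
    [0,0,0],
    [0,0,0],
    [0,0,0],
    [0,0,0]
  ]
}}

```text
time_s: 37.0
tool_pos: [0.5239, -0.0145, 0.153]
ee_rot: [[-0.992, 0.123, -0.002], [0.123, 0.992, 0.0], [0.002, 0.0, -1.0]]
ft_force: [1.0, -0.2, 0.6]
width: 0.0001
gripper_force: 0.0
```

```bash
python3 - <<'E'
from h import *
c=np.array([.5117,-.0125]);a=np.radians(-7.1);ex=np.array([np.cos(a),np.sin(a)])
s=ctrl.read_state();print((np.array(s['tool_pos'])[:2]-c)@ex,s['tool_pos'][2],s['ft_force'])
im0=cv2.imread("pics/s11.png");_,im=snap("side","s12")
# lid free edge / top corners: wood pixels extent in the lid region
for i in(im0,im):
    h=cv2.cvtColor(i,cv2.COLOR_BGR2HSV);m=(h[...,0]<18)&(h[...,1]>110)&(h[...,2]<190)
    b=blob(m,(200,90,345,255));print(b[2],b[3].min(0),b[3].max(0),b[3][b[3][:,1].argmin()],b[3][b[3][:,0].argmin()])
print([ (q,proj("side",np.r_[c+ex*(.078-.156*np.cos(q))+np.array([-ex[1],ex[0]])*.133,.0625+.156*np.sin(q)])) for q in(1.59,1,.8,.6,.4)])
E
```

```text
0.012356936977959719 0.152998451757999 [ 0.9679 -0.1621  0.5923]
9436.0 [217 115] [331 254] [265 115] [217 145]
6422.0 [222 112] [344 254] [327 112] [222 208]
[(1.59, array([[218.7208, 145.4492]])), (1, array([[256.2811, 165.7232]])), (0.8, array([[267.0588, 177.2464]])), (0.6, array([[275.8332, 190.2362]])), (0.4, array([[282.1643, 203.9882]]))]
```

The lid is following. I'll continue the arc to shut.

Request:
{"name": "jog_arm", "arguments": {
  "travel": [
    [0.21,0,0.2],
    [0.2,0,0.22],
    [0.17,0,0.24],
    [0.15,0,0.26],
    [0.11,0,0.27],
    [0.1,0,0.28],
    [0,0,0]
  ],
  "angular": [
    [0,0,0],
    [0,0,0],
    [0,0,0],
    [0,0,0],
    [0,0,0],
    [0,0,0],
    [0,0,0]
  ]
}}

```text
time_s: 37.92
tool_pos: [0.4871, -0.0099, 0.094]
ee_rot: [[-0.992, 0.123, -0.002], [0.123, 0.992, 0.0], [0.002, 0.0, -1.0]]
ft_force: [0.3, 0.3, 0.4]
width: 0.0001
gripper_force: 0.0
```

Request:
{"name": "jog_arm", "arguments": {
  "travel": [
    [0.06,0,0.28],
    [0.04,0,0.2],
    [0,0,0.1],
    [0,0,0]
  ],
  "angular": [
    [0,0,0],
    [0,0,0],
    [0,0,0],
    [0,0,0]
  ]
}}

```text
time_s: 38.42
tool_pos: [0.4836, -0.0095, 0.0714]
ee_rot: [[-0.992, 0.123, -0.001], [0.123, 0.992, 0.0], [0.001, 0.0, -1.0]]
ft_force: [0.1, -0.0, -0.4]
width: 0.0001
gripper_force: 0.0
```

Request:
{"name": "jog_arm", "arguments": {
  "travel": [
    [0,0,0.05],
    [0,0,0.03],
    [0,0,0],
    [0,0,0]
  ],
  "angular": [
    [0,0,0],
    [0,0,0],
    [0,0,0],
    [0,0,0]
  ]
}}

```text
time_s: 38.92
tool_pos: [0.4839, -0.0095, 0.0703]
ee_rot: [[-0.992, 0.123, 0.002], [0.123, 0.992, -0.0], [-0.002, -0.0, -1.0]]
ft_force: [-6.2, 0.3, 28.1]
width: 0.0001
gripper_force: 14.0
```

Firm contact at z = 70.3 mm means the lid is shut. Next I retract and check.

Request:
{"name": "jog_arm", "arguments": {
  "travel": [
    [0,0,-0.3],
    [0,0,-1],
    [0,0,-1],
    [0,0,-1],
    [0,0,0],
    [0,0,0],
    [0,0,0],
    [0,0,0]
  ],
  "angular": [
    [0,0,0],
    [0,0,0],
    [0,0,0],
    [0,0,0],
    [0,0,0],
    [0,0,0],
    [0,0,0],
    [0,0,0]
  ]
}}

```text
time_s: 39.92
tool_pos: [0.4834, -0.0095, 0.1997]
ee_rot: [[-0.992, 0.123, -0.002], [0.123, 0.992, 0.0], [0.002, 0.0, -1.0]]
ft_force: [0.2, 0.9, -0.2]
width: 0.0003
gripper_force: 0.0
```

```bash
python3 - <<'E'
from h import *
c=np.array([.5117,-.0125]);a=np.radians(-7.1);ex=np.array([np.cos(a),np.sin(a)]);ey=np.array([-ex[1],ex[0]])
s,im=snap("side","s13");h=cv2.cvtColor(im,cv2.COLOR_BGR2HSV)
m=(h[...,0]<18)&(h[...,1]>110)&(h[...,2]<190)
hull=cv2.convexHull(blob(m,(200,90,345,255))[3]);ap=cv2.approxPolyDP(hull,4,True)[:,0];print(ap)
for x,y in((.078,.133),(-.078,.133),(-.078,-.133),(.078,-.133)):print(proj("side",np.r_[c+ex*x+ey*y,.0705]))
print(s['tool_pos'],s['ft_force'])
E
```

```text
[[330 176]
 [329 200]
 [284 254]
 [224 233]
 [224 208]
 [275 165]]
[[222.576  208.1766]]
[[286.7539 227.6548]]
[[332.7907 175.9581]]
[[277.3208 162.7381]]
[ 0.4834 -0.0095  0.1997] [ 0.2475  0.9389 -0.2436]
```

The silhouette matches a fully shut lid, corners (224,208), (330,176) and (275,165), and the arm is clear.

```bash
python3 -c "
from rig import ctrl
print(ctrl.finish_job())"
```

```text
the job is handed in; nothing more can be done
None
```

The case is packed and the lid is shut. I handed the job in at about 40 s with the arm clear, but the hand-in returned no verdict.

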